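# Lid on the stone cup, then the reading lens held in focus over its mark

### The job

In the finds room, lower the loose stone lid onto the stone cup so that it sits fully seated and level with its boss in the mouth, and let go of it; then pick up the reading lens and hold it level over the dark turning mark on top of the lid's knob, with the middle of the glass straight above the mark and at the height of the red ring, which shows where the lens is in focus, on the banded scale rod. Handle the pieces with care: drop nothing, do not touch the cup or lid with the lens, and leave the cup, the red ring and the other finds where they are. Finish while still holding the lens there, steady; do not put it down.

Things in the scene. Friction and masses are not known exactly. Their poses are not given: they have to be found in the camera images.
- cup: loose cream chalk-stone cup standing upright, 72 mm tall, outside diameter 68 mm at the foot and 80 mm at the rim, mouth 66 mm wide inside at the rim, wall 7 mm, about 0.3 kg; a square pierced lug handle on its +x side reaches 63 mm from the axis and stays below the rim (top at 59 mm). Origin: centre of the underside, z up
- cup_rim (a point): centre of the cup's mouth, in the plane of the rim, 72 mm above the cup's underside
- lid: loose round lid of buff chalk stone, 88 mm across, about 0.17 kg, lying right way up on the table. From below: a round boss 56 mm across and 6 mm deep that drops into the cup's mouth (5 mm play all round), a flange 88 mm across and 9 mm thick (from 6 to 15 mm up), and a plain round knob 26 mm across and 24 mm tall (from 15 to 39 mm up) to grip it by. Origin: centre of the boss's underside, z up
- lid_seat (a point): on the lid's axis, in the plane of the flange's underside, 6 mm above the lid's origin; it meets point cup_rim when the lid is seated
- turning_mark (a point): the small dark lathe mark, 7 mm across, in the middle of the knob's flat top, 39 mm above the lid's origin
- lens: loose reading lens lying flat, 0.13 kg: round steel frame 76 mm across, 14 mm thick, clear glass; handle along its -x: brass neck 16 mm wide, then brown wooden flat-sided handle 18 mm wide, 14 mm thick, from 49 to 129 mm from the lens centre. Frame and handle both lie on the table. Centre of mass 42 mm from the centre along the handle. Origin: lens centre at the underside; z up
- lens_centre (a point): middle of the glass, 7 mm above the lens's origin (half the frame's thickness)
- lens_grip (a point): middle of the handle's near part, a good place to grip: 62 mm from the lens centre along the handle (lens frame -x), at half thickness
- scale_rod: fixed photographic scale rod: 10 mm square upright rod with black and white bands of 10 mm, 250 mm tall, on a round dark steel foot 70 mm across and 14 mm thick, beyond the cup. Origin: centre of the foot's underside
- red_ring (a point): centre of the red ring (24 mm across, 8 mm tall, with a small brass screw) pushed onto the scale rod; its middle height is the height at which the middle of the glass belongs (between 165 and 205 mm above the table)
- core: bystander: solid cream turned stone core, upright cylinder 50 mm across and 52 mm tall, loose. Origin: centre of its underside
- cone: bystander: buff cone-shaped stone base, 54 mm across at the foot, 42 mm tall, loose. Origin: centre of its underside
- rim_sherd: bystander: curved chalk rim sherd standing on edge, about 53 mm long along its y, 9 mm thick, 30 mm tall, loose, on the robot's side of the cup. Origin: middle of its curve at table height
Mind the look-alikes: they are no part of the job. What is shaped like the lid but purple or yellow is not meant.

How it is judged:
On the way, in this order (a step that is already met when the one before it is completed fails the run):
1. the lid sits on the cup, boss in the mouth, seated and level, and has been let go (horizontal distance between lid_seat and cup_rim below 0.007 m and z of lid_seat in the frame of cup_rim between -0.003 and 0.002 m and angle between each of lid, cup's own z axis and vertical below 0.05 rad and contact force between each of the arm, the fingers and lid below 0.1 N and linear speed of lid below 0.02 m/s and height (world z) of lens_centre below 0.03 m), for 0.2 s.
2. the lens is lifted off the table in the gripper, the lid still seated (horizontal distance between lid_seat and cup_rim below 0.007 m and z of lid_seat in the frame of cup_rim between -0.003 and 0.002 m and angle between each of lid, cup's own z axis and vertical below 0.05 rad and contact force between the fingers and lens above 0.5 N and height (world z) of lens_centre above 0.06 m), for 0.1 s.
At the end, for the whole second after the job is handed in: Lid seated on the cup (7 mm, 0.05 rad), not touched; lens held by the fingers only, glass within 12 mm sideways of the turning mark and 8 mm of the red ring's height, level to 0.1 rad, still; cup within 20 mm, other finds 15 mm, ring 5 mm of their starts (horizontal distance between lid_seat and cup_rim below 0.007 m and z of lid_seat in the frame of cup_rim between -0.003 and 0.002 m and angle between each of lid, cup's own z axis and vertical below 0.05 rad and contact force between each of the arm, the fingers and lid below 0.1 N and linear speed of each of lid, lens below 0.02 m/s and contact force between the fingers and lens above 0.5 N and contact force between lens and lid below 0.05 N and contact force between lens and cup below 0.05 N and contact force between lens and scale_rod below 0.05 N and contact force between lens and core below 0.05 N and contact force between lens and cone below 0.05 N and contact force between lens and rim_sherd below 0.05 N and horizontal distance between lens_centre and turning_mark below 0.012 m and z of lens_centre in the frame of red_ring between -0.008 and 0.008 m and angle between lens's own z axis and vertical below 0.1 rad and angular speed of lens below 0.15 rad/s and distance of each of core, cone, rim_sherd from where it was at the start of the episode below 0.015 m and distance of cup from where it was at the start of the episode below 0.02 m and distance of red_ring from where it was at the start of the episode below 0.005 m); the arm keeps its last pose, push and grip.
It fails at once if the lid is dropped (falls freely faster than 0.35 m/s, some 6 mm) (linear speed of lid above 0.35 m/s and contact force between the fingers and lid below 0.05 N).
It fails at once if the lens is dropped (falls freely faster than 0.35 m/s, some 6 mm) (linear speed of lens above 0.35 m/s and contact force between the fingers and lens below 0.05 N).
It fails at once if the lens knocks against the lid or the cup (over 1 N) (contact force between lens and lid above 1 N or contact force between lens and cup above 1 N).
It fails at once if the cup is shifted over 20 mm or tipped over 0.25 rad (distance of cup from where it was at the start of the episode above 0.02 m or angle between cup's own z axis and vertical above 0.25 rad).
It fails at once if another find is shifted over 15 mm, or the red ring over 5 mm (distance of any of core, cone, rim_sherd from where it was at the start of the episode above 0.015 m or distance of red_ring from where it was at the start of the episode above 0.005 m).
It also fails if it takes over 67 s, if anything falls off the work surface, if the arm or the gripper's body presses on something with over 40 N, if the wrist force passes 120 N, or if a joint passes its speed limit or range.

### The arm

A 7-joint arm with a two-finger parallel gripper is mounted at the origin on the work surface. World frame = base frame: x ahead of the robot, y to its left, z up, the work surface at z = 0. Lengths are in m, angles in rad, forces in N, time in s.
With the tool pointing down it reaches from about 0.425 to 0.875 m from the base axis. Payload 4.7 kg.
Tool frame: the origin (TCP) lies at the very end of the fingers, on their centre line; the grasp point (between the pads) lies 19 mm behind it (ctrl.grasp_offset is the distance from the TCP to the grasp point, in m); z points along the fingers, y is the direction in which the jaws open and shut (so a half turn about z gives the same grasp; the last joint's range is limited). The gripper opens to 87 mm and grips with 3 to 60 N. Pads are 19 mm wide; open, the fingers measure 117 mm over their backs; the gripper's body (75 mm by 190 mm) begins 51 mm behind the grasp point.
Start: joints at [-1.262, 0.321, -0.07, 1.45, 0.023, 1.371, -0.057], TCP at [0.189, 0.622, 0.223] pointing down, gripper open.
Joint ranges: [-2.86, 2.86], [-0.3, 2.09], [-1.38, 1.24], [0.06, 2.45], [-1.56, 4.7], [0.09, 2.05], [-2.69, 2.69]. Speed limits (rad/s): [2.57, 2.57, 3.14, 3.14, 3.14, 3.14, 3.14].

### API

Orientations are given as a rotation vector (axis times angle).
In Python, from bench import ctrl gives the robot as it stands.
- The arm moves only by the shell command python3 -m creep 'ROWS' [FORCE]. ROWS is JSON, a list that holds one entry, the list of rows, each a list of 7 numbers: the opening, from 0 (shut) to 1 (fully open), then the shift along the tool's x, y, z in mm, then the turn, a rotation vector about the tool's x, y, z in rad. In form: [[[grip, dx, dy, dz, rx, ry, rz], ...]]. A call has 1 to 5 rows; each row is the pose to reach, as a shift and turn from the pose commanded when the call began, along the tool's axes at that moment; what a row does not reach only later rows make up. A row lasts 1/10 s, in which the tool goes at most 50 mm and 8.59 degrees, less where a joint would pass 70% of its speed; a pose out of reach is approached as far as the arm can. A call with a gripper value outside its range is refused whole. The fingers move at their own pace and stop on an object; FORCE is the grip in N (left out, the last holds). Time passes only in rows, so rows that repeat a pose let the fingers close. It gives the time, the measured TCP pose, the force and the opening at its end, in the units of the state.
- ctrl.get_state(): the state, without advancing time (a new reading comes with each control period).
- ctrl.get_image(name): name is "scene" or "top"; returns the picture (480x640x3 uint8, red, green, blue); there is no depth.
- ctrl.camera_params(name): a dict with "K" (3x3 intrinsics, pixels), "pose" (4x4, takes a point from camera to world coordinates). Camera axes: x right, y down, z forward; pixel columns grow to the right and rows downward; lengths in m; the calibration is good to about 2 mm. A picture is of the moment at which its call begins. camera_params takes no time and is no camera call.
- ctrl.close_job(): hands the job in, once; it reports no verdict.
The state is a dict: "time": time; "joint_positions": joint angles; "qd": joint speeds; "joint_torque": joint torques, N m; "position": TCP position; "tool_rot": TCP orientation; "ft_force": force on the tool from outside, world axes, zero at the start; "torque": the same for the moment, N m; "grip_width": opening from 0.0 (shut) to 1.0 (fully open).
Only numpy, scipy, OpenCV 4.12 (cv2) and the standard library are available. Lean on these libraries where they do the work, as an engineer would, in place of code of your own. Each camera call takes 0.05 s, during which the arm holds its last target. There are 200 camera calls.

## Working session

There is one attempt and no reset: what is moved stays moved. The work goes in short steps, Python scripts to look and compute and a shell command to move; the robot and the scene stay as the last step left them, time stands still between calls to the robot, and variables do not carry over. Pictures are saved under pics/ and viewed, about 8 in all and at most 12, crops included, and the job is handed in when it is done.

```bash
ls; mkdir -p pics; python3 - <<'E'
from bench import ctrl
import cv2,numpy as np
for n in("scene","top"):
    im=ctrl.get_image(n); cv2.imwrite(f"pics/{n}0.png",im[:,:,::-1])
    p=ctrl.camera_params(n); print(n,np.round(p["K"],1).tolist(),np.round(p["pose"],3).tolist())
s=ctrl.get_state(); print(s)
E
```

```text
pics
scene [[503.2, 0.0, 319.8], [0.0, 503.2, 236.6], [0.0, 0.0, 1.0]] [[0.345, 0.604, -0.718, 1.294], [0.938, -0.231, 0.257, -0.186], [-0.011, -0.763, -0.647, 0.76], [0.0, 0.0, 0.0, 1.0]]
top [[530.4, 0.0, 318.0], [0.0, 530.4, 245.1], [0.0, 0.0, 1.0]] [[0.002, -0.992, 0.125, 0.457], [-1.0, -0.003, -0.013, 0.063], [0.013, -0.125, -0.992, 1.156], [0.0, 0.0, 0.0, 1.0]]
{'time': 0.1, 'joint_positions': array([-1.26191251,  0.32176083, -0.07007779,  1.45157424,  0.02261315,
        1.37079543, -0.05690503]), 'qd': array([-8.39085286e-04, -1.78918749e-03, -8.21397423e-04, -2.55888360e-03,
        1.84360441e-03, -7.33948194e-04,  2.04211370e-06]), 'joint_torque': array([-5.65446353e-04, -4.92572773e+01, -4.06015199e-01, -3.13400602e+01,
       -6.42484473e-02,  3.94721248e-02,  9.30180408e-05]), 'position': array([0.18875519, 0.62146252, 0.22155241]), 'tool_rot': array([-4.61318528e-01, -3.10738596e+00,  2.74067875e-03]), 'ft_force': array([-0.53162926, -0.36597803, -1.19500492]), 'torque': array([-0.0118112 , -0.02995873, -0.03450113]), 'grip_width': 1.000475243356138}
```

View pics/scene0.png

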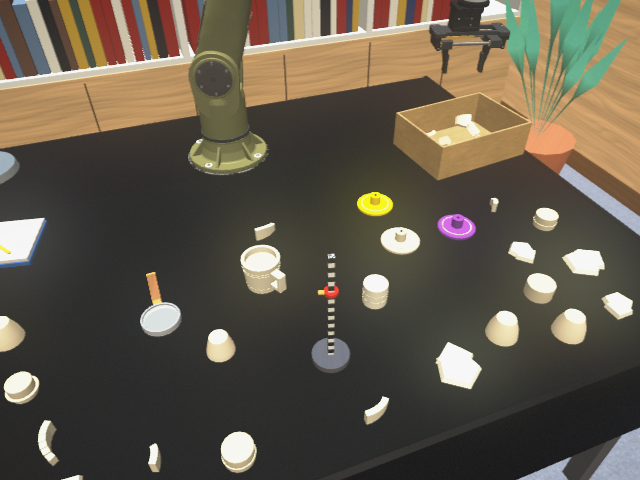

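View pics/top0.png

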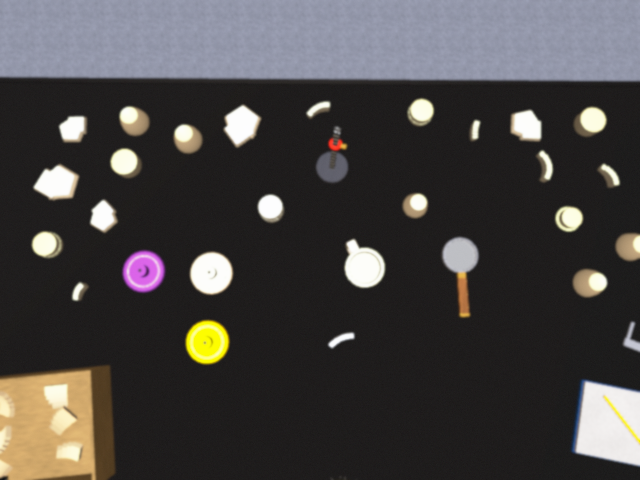

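The top view shows the lid at (211,272), cup at (365,267), lens at (460,254) with its handle toward -x, rod foot at (332,167) and red ring at (336,144). The scene view shows the ring at (331,292), the lid knob at (400,235) and the cup mouth at about (261,257).

```bash
cat > h.py <<'E'
from bench import ctrl
import cv2,numpy as np
from scipy.spatial.transform import Rotation as R
P={n:ctrl.camera_params(n) for n in("scene","top")}
def ray(n,uv):
    K,T=np.array(P[n]["K"]),np.array(P[n]["pose"])
    d=T[:3,:3]@np.linalg.solve(K,[uv[0],uv[1],1.]); return T[:3,3],d
def plane(n,uv,z):
    o,d=ray(n,uv); return o+d*(z-o[2])/d[2]
def tri(uvs,uvt):
    (o1,d1),(o2,d2)=ray("scene",uvs),ray("top",uvt)
    t=np.linalg.lstsq(np.c_[d1,-d2],o2-o1,rcond=None)[0]
    a,b=o1+t[0]*d1,o2+t[1]*d2; return (a+b)/2,np.linalg.norm(a-b)
def blob(m,uv=None,win=None):
    """centroid, area, contour of the mask's component nearest uv"""
    m=m.astype(np.uint8)
    if win: w=np.zeros_like(m); w[win[1]:win[3],win[0]:win[2]]=1; m=m*w
    cs,_=cv2.findContours(m,cv2.RETR_EXTERNAL,cv2.CHAIN_APPROX_NONE)
    c=max(cs,key=cv2.contourArea); M=cv2.moments(c)
    return np.array([M['m10'],M['m01']])/M['m00'],M['m00'],c
def img(n): return ctrl.get_image(n).astype(int)
E
python3 - <<'E'
from h import *
np.set_printoptions(precision=4,suppress=True)
t,s=img("top"),img("scene")
def bright(i,k=110): return i.min(2)>k
def red(i): return (i[...,0]>140)&(i[...,1]<70)&(i[...,2]<70)
lid=blob(bright(t),win=(180,245,240,300)); c=cv2.fitEllipse(lid[2]); print("lid ell",c,plane("top",c[0],.015))
e=[plane("top",p,.015) for p in ((c[0][0]-c[1][0]/2,c[0][1]),(c[0][0]+c[1][0]/2,c[0][1]))]; print("lid diam",np.linalg.norm(e[0]-e[1]))
cup=blob(bright(t),win=(335,230,395,300)); print("cup area",cup[1])
pts=cup[2][:,0]; q=np.array([plane("top",p,.072)[:2] for p in pts])
# rim circle: keep points away from lug, fit LSQ iteratively
from scipy.optimize import least_squares
f=least_squares(lambda v:np.hypot(q[:,0]-v[0],q[:,1]-v[1])-v[2],[*q.mean(0),.04],loss='soft_l1',f_scale=.001); print("cup",f.x)
lug=q[np.argmax(np.hypot(*(q-f.x[:2]).T))]; print("lug dir",lug-f.x[:2])
fr=blob((t.min(2)>90),win=(430,230,490,275)); c=cv2.minEnclosingCircle(fr[2]); print("lens",c,cv2.fitEllipse(fr[2]),plane("top",cv2.fitEllipse(fr[2])[0],.014))
h=blob((t[...,0]>110)&(t[...,2]<90),win=(445,270,480,325)); r=cv2.minAreaRect(h[2]); print("handle",h[0],r,plane("top",h[0],.014))
a,b=blob(red(s),win=(310,275,350,310)),blob(red(t),win=(320,130,350,155)); print("ring",a[:2],b[:2],tri(a[0],b[0]))
f2=blob((t.max(2)>60)&(t.max(2)<150)&(t[...,0]-t[...,2]<10),win=(310,148,355,188)); print("foot",cv2.minEnclosingCircle(f2[2]),plane("top",cv2.minEnclosingCircle(f2[2])[0],.014))
for n,w,z in(("core",(250,185,290,230),.052),("cone",(395,185,435,225),.0),("sherd",(320,325,362,355),.03)):
    g=blob(bright(t,80),win=w); print(n,g[:2],plane("top",g[0],z)[:2])
big=cv2.resize(s[190:300,220:440].astype(np.uint8)[:,:,::-1],None,fx=3.5,fy=3.5,interpolation=cv2.INTER_CUBIC); cv2.imwrite("pics/crop1.png",big)
E
```

```text
lid ell ((210.83123779296875, 272.6838073730469), (40.89293670654297, 41.69636154174805), 52.76563262939453) [0.5402 0.2789 0.015 ]
lid diam 0.08763218783417649
cup area 1349.0
cup [ 0.5492 -0.0451  0.0414]
lug dir [0.053  0.0327]
lens ((459.6495666503906, 255.06837463378906), 18.45191764831543) ((459.86297607421875, 254.8260040283203), (35.13515853881836, 36.2265739440918), 134.7313232421875) [ 0.5805 -0.2596  0.014 ]
handle [462.8689 295.0361] ((462.9715881347656, 294.4744567871094), (43.531044006347656, 10.039397239685059), 86.90594482421875) [ 0.4935 -0.2633  0.014 ]
ring (array([330.4496, 295.9845]), 21.5) (array([333.9073, 144.8722]), 66.5) (array([0.7766, 0.0179, 0.1633]), np.float64(0.0046933518426906))
foot ((331.6290283203125, 166.5), 16.0162410736084) [0.7762 0.0188 0.014 ]
core (array([270.2023, 207.4824]), 545.5) [0.6759 0.1504]
cone (array([415.2828, 204.7289]), 425.5) [ 0.6937 -0.1676]
sherd (array([340.6871, 338.8196]), 187.5) [0.4011 0.0011]
```

View pics/crop1.png

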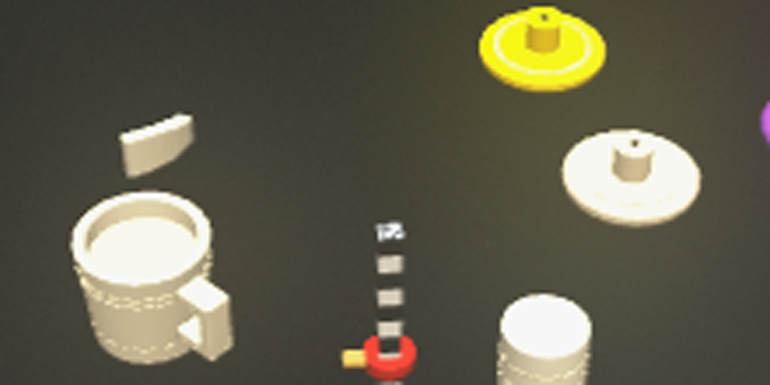

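The crop shows the cup mouth at (145,235), the lid knob top at (632,145) and the ring centre at about (390,355), which is scene pixel (331,291). My red mask had only caught part of the ring, so I'll redo it and cross-check the cup and lid in both views.

```bash
cat >> h.py <<'E'
def go(x,y,z,yaw=None):
    """tool-frame shift (mm) and turn to TCP target; yaw = world angle of jaw axis from +y"""
    s=ctrl.get_state(); r=R.from_rotvec(s["tool_rot"]); d=r.inv().apply(np.array([x,y,z])-s["position"])*1000
    w=np.zeros(3)
    if yaw is not None:
        c,n=np.cos(yaw),np.sin(yaw); T=np.array([[-c,-n,0],[-n,c,0],[0,0,-1]]).T
        T=np.c_[[-c,-n,0],[-n,c,0],[0,0,-1]]; w=(r.inv()*R.from_matrix(T)).as_rotvec()
    print("t",round(s["time"],2),"pos",np.round(s["position"],4),"shift",np.round(d,1),"turn",np.round(w,3),"F",np.round(s["ft_force"],1),"g",round(s["grip_width"],3))
E
python3 - <<'E'
from h import *
np.set_printoptions(precision=4,suppress=True)
t,s=img("top"),img("scene")
red=lambda i:(i[...,0]-i[...,1]>60)&(i[...,0]-i[...,2]>60)&(i[...,1]<i[...,0]*.45)
a,b=blob(red(s),win=(318,275,350,310)),blob(red(t),win=(320,130,350,160))
for k in (a,b): print(k[0],k[1],cv2.boundingRect(k[2]))
x,y,w,h=cv2.boundingRect(a[2]); x2,y2,w2,h2=cv2.boundingRect(b[2])
print("ring cen",tri(a[0],b[0]),"bbox",tri((x+w/2-.5,y+h/2-.5),(x2+w2/2-.5,y2+h2/2-.5)))
# project rod axis height -> scene/top
def proj(n,p):
    T=np.linalg.inv(P[n]["pose"]); c=P[n]["K"]@(T[:3,:3]@p+T[:3,3]); return c[:2]/c[2]
for z in(.165,.175,.185,.195,.205): print(z,proj("scene",np.array([.7765,.0185,z])),proj("top",np.array([.7765,.0185,z])))
# turning mark of the lid (darkest near knob) in top
g=t.sum(2)
def dark(g,win):
    x0,y0,x1,y1=win; sub=g[y0:y1,x0:x1]; i=np.unravel_index(sub.argmin(),sub.shape); return (x0+i[1],y0+i[0]),sub.min()
print(dark(g,(203,264,220,281)),plane("top",dark(g,(203,264,220,281))[0],.039))
m=(220+634/3.5,190+143/3.5); print("scene mark",m,plane("scene",m,.039), "scene rim",plane("scene",(220+142/3.5,190+240/3.5),.072))
# cup inner mouth shading profile in top
print(t[267,340:392].sum(1)//3); print(t[243:292,365].sum(1)//3)
go(.540,.279,.12,-.3 if False else .043)
E
```

```text
[331.2253 292.622 ] 89.5 (324, 286, 15, 13)
[334.2199 144.5637] 95.5 (328, 138, 15, 13)
ring cen (array([0.7755, 0.0186, 0.1697]), np.float64(0.0026419747477533606)) bbox (array([0.776 , 0.0176, 0.1719]), np.float64(0.0018454666939703216))
0.165 [332.2126 295.0102] [334.8078 145.0295]
0.175 [332.2444 290.6976] [335.04   143.3948]
0.185 [332.2768 286.3148] [335.2768 141.7277]
0.195 [332.3097 281.8603] [335.5183 140.0274]
0.205 [332.3431 277.3322] [335.7646 138.2927]
((np.int64(215), np.int64(274)), np.int64(562)) [0.5357 0.2656 0.039 ]
scene mark (401.1428571428571, 230.85714285714286) [0.5397 0.277  0.039 ] scene rim [ 0.5514 -0.0481  0.072 ]
[ 30  28  30  52 119 205 244 250 249 248 251 251 252 252 252 252 252 252
 251 251 252 251 251 251 251 251 251 251 251 251 251 251 251 251 251 251
 251 251 247 232 218 239 247 230 163  86  40  29  29  31  30  29]
[ 27  29  32  57 127 212 245 248 234 222 240 249 251 251 251 251 251 251
 251 251 251 251 251 251 251 251 251 251 251 251 251 251 251 251 252 252
 251 251 250 247 245 249 249 229 148  65  33  29  29]
t 0.3 pos [0.1889 0.6218 0.2222] shift [-435.6 -225.9  102.4] turn [-0.001 -0.    -0.338] F [ 0.4 -0.2 -0.5] g 0.998
```

```bash
python3 -m creep '[[[0.8,-218,-113,0,0,0,-0.338],[0.8,-218,-113,0,0,0,-0.338],[0.8,-218,-113,0,0,0,-0.338],[0.8,-218,-113,0,0,0,-0.338],[0.8,-218,-113,0,0,0,-0.338]]]' && python3 -c "
from h import *
go(.54,.279,.12,.043)"
```

```text
time: 0.8
position: [0.3663, 0.4486, 0.2228]
tool_rot: [-0.067, 3.14, 0.001]
ft_force: [-0.1, 0.1, 0.2]
grip_width: 0.805
t 0.8 pos [0.3663 0.4486 0.2228] shift [-166.3 -176.9  102.8] turn [ 0.     0.001 -0.   ] F [-0.1  0.1  0.2] g 0.805
```

```bash
python3 -m creep '[[[0.8,-166,-177,80,0,0,0],[0.8,-166,-177,80,0,0,0],[0.8,-166,-177,80,0,0,0],[0.8,-166,-177,80,0,0,0],[0.8,-166,-177,80,0,0,0]]]' && python3 -m creep '[[[0.8,0,0,0,0,0,0],[0.8,0,0,0,0,0,0],[0.8,0,0,0,0,0,0]]]' && python3 -c "
from h import *
go(.54,.279,.08,.043)
s=img('scene'); t=img('top')
cv2.imwrite('pics/above.png',np.hstack([cv2.resize(s[120:280,320:480].astype(np.uint8),(400,400)),cv2.resize(t[190:350,130:290].astype(np.uint8),(400,400))])[:,:,::-1])"
```

```text
time: 1.3
position: [0.5356, 0.2831, 0.144]
tool_rot: [-0.068, 3.14, 0.001]
ft_force: [0.8, 0.2, -0.3]
grip_width: 0.8
time: 1.6
position: [0.5337, 0.2859, 0.1445]
tool_rot: [0.07, -3.141, -0.002]
ft_force: [0.0, 0.1, 0.1]
grip_width: 0.8
t 1.6 pos [0.5337 0.2859 0.1445] shift [-6.  -7.3 64.5] turn [ 0.001 -0.     0.002] F [0.  0.1 0.1] g 0.8
```

View pics/above.png

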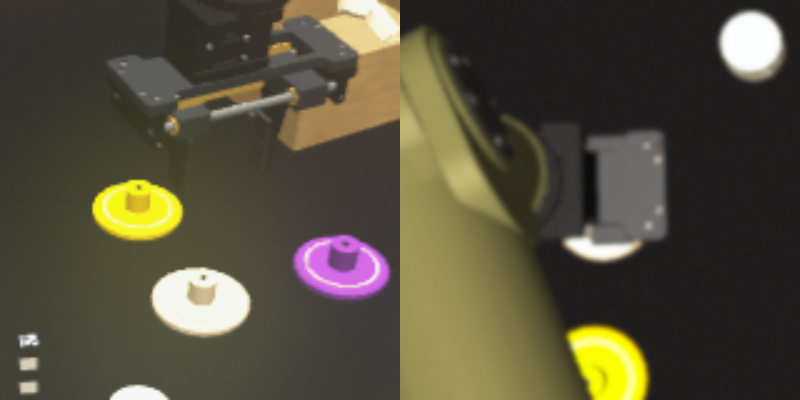

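The picture shows the gripper over the lid, with nothing between it and the cream lid at crop (200,300). Both estimates of the lid agree to 2 mm, so I'll descend.

```bash
python3 -m creep '[[[0.7,-6,-7,40,0,0,0],[0.7,-6,-7,80,0,0,0],[0.7,-6,-7,100,0,0,0],[0.7,-6,-7,110,0,0,0],[0.7,-6,-7,110,0,0,0]]]' && python3 -m creep '[[[0.7,0,0,0,0,0,0],[0.7,0,0,0,0,0,0]]]' && python3 -c "
from h import *
go(.54,.278,.0185,.043)
s=img('scene')
cv2.imwrite('pics/low.png',cv2.resize(s[170:290,340:460].astype(np.uint8),(600,600))[:,:,::-1])"
```

```text
time: 2.2
position: [0.5395, 0.2785, 0.0334]
tool_rot: [0.071, -3.139, 0.001]
ft_force: [0.1, -0.2, -0.1]
grip_width: 0.7
time: 2.4
position: [0.5418, 0.2788, 0.0362]
tool_rot: [-0.069, 3.138, 0.003]
ft_force: [-1.0, -0.2, 0.6]
grip_width: 0.704
t 2.4 pos [0.5418 0.2788 0.0362] shift [ 1.9 -0.7 17.7] turn [0.002 0.003 0.001] F [-1.  -0.2  0.6] g 0.704
```

View pics/low.png

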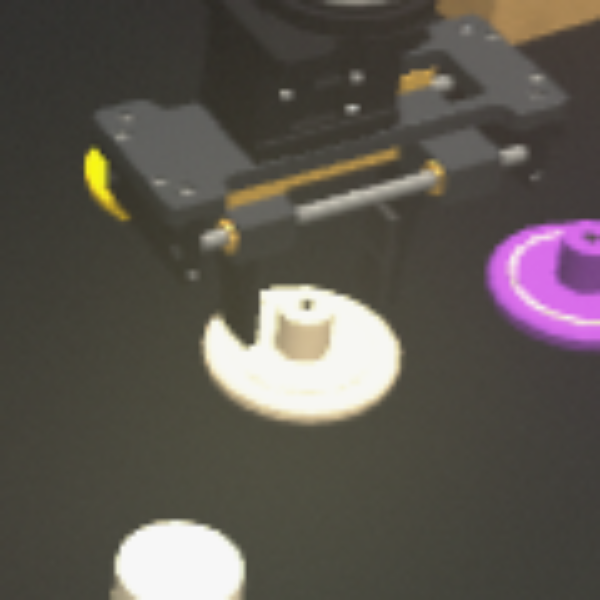

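The fingers straddle the knob: left tip at about (245,345), right at about (390,300), knob top at (307,302). I'll go down the rest of the way and close.

```bash
python3 -m creep '[[[0.7,0,0,8,0,0,0],[0.7,0,0,14,0,0,0],[0.7,0,0,16,0,0,0],[0.7,0,0,16,0,0,0],[0.7,0,0,16,0,0,0]]]' 20 && python3 -c "
from h import *
for i in range(3): go(.54,.278,.0185,.043); img('top')"
```

```text
time: 2.95
position: [0.5407, 0.2777, 0.0182]
tool_rot: [0.068, -3.141, 0.0]
ft_force: [0.3, 0.1, 0.3]
grip_width: 0.702
t 2.95 pos [0.5407 0.2777 0.0182] shift [ 0.7  0.3 -0.3] turn [-0. -0.  0.] F [0.3 0.1 0.3] g 0.702
t 3.0 pos [0.5408 0.2778 0.0183] shift [ 0.8  0.2 -0.2] turn [0. 0. 0.] F [-0.6  0.7  0.5] g 0.699
t 3.05 pos [0.5409 0.2778 0.0184] shift [ 0.9  0.2 -0.1] turn [0. 0. 0.] F [-0.4  0.3 -0.2] g 0.699
```

```bash
python3 -m creep '[[[0.3,0,0,0,0,0,0],[0.15,0,0,0,0,0,0],[0.15,0,0,0,0,0,0],[0.15,0,0,0,0,0,0],[0.15,0,0,0,0,0,0]]]' 20 && python3 -m creep '[[[0.15,0,0,0,0,0,0],[0.15,0,0,0,0,0,0],[0.15,0,0,-8,0,0,0],[0.15,0,0,-16,0,0,0],[0.15,0,0,-16,0,0,0]]]' 20; python3 -c "
from h import *
go(.54,.278,.15,.043)"
```

```text
time: 3.6
position: [0.5407, 0.2778, 0.0183]
tool_rot: [-0.068, 3.141, 0.0]
ft_force: [-0.6, 0.6, -0.7]
grip_width: 0.334
time: 4.1
position: [0.5418, 0.2783, 0.036]
tool_rot: [-0.068, 3.138, 0.002]
ft_force: [0.8, -1.5, -1.4]
grip_width: 0.287
t 4.1 pos [0.5418 0.2783 0.036 ] shift [   1.5   -0.  -114. ] turn [0.001 0.003 0.   ] F [ 0.8 -1.5 -1.4] g 0.287
```

```bash
python3 -m creep '[[[0.15,0,0,-30,0,0,0],[0.15,0,0,-70,0,0,0],[0.15,0,0,-114,0,0,0],[0.15,0,0,-114,0,0,0],[0.15,0,0,-114,0,0,0]]]' 20; python3 -c "
from h import *
go(.549,-.0455,.15,.043)"
```

```text
time: 4.6
position: [0.5414, 0.2781, 0.1498]
tool_rot: [-0.068, 3.138, 0.003]
ft_force: [-0.2, -0.2, -2.4]
grip_width: 0.293
t 4.6 pos [0.5414 0.2781 0.1498] shift [   6.4 -323.7   -0.8] turn [0.002 0.003 0.   ] F [-0.2 -0.2 -2.4] g 0.293
```

```bash
python3 -m creep '[[[0.15,1,-30,0,0,0,0],[0.15,2,-70,0,0,0,0],[0.15,3,-110,0,0,0,0],[0.15,4,-150,0,0,0,0],[0.15,5,-180,0,0,0,0]]]' 20; python3 -m creep '[[[0.15,0,-40,0,0,0,0],[0.15,0,-80,0,0,0,0],[0.15,1,-115,0,0,0,0],[0.15,1,-135,0,0,0,0],[0.15,1,-144,0,0,0,0]]]' 20;python3 -m creep '[[[0.15,0,0,0,0,0,0],[0.15,0,0,0,0,0,0],[0.15,0,0,0,0,0,0]]]' 20; python3 -c "
from h import *
go(.549,-.0455,.11,.043)
s,t=img('scene'),img('top')
cv2.imwrite('pics/hov.png',np.hstack([cv2.resize(s[170:310,190:330].astype(np.uint8),(400,400)),cv2.resize(t[200:340,295:435].astype(np.uint8),(400,400))])[:,:,::-1])"
```

```text
time: 5.1
position: [0.542, 0.0942, 0.1462]
tool_rot: [0.064, -3.138, 0.003]
ft_force: [0.4, 0.4, -1.6]
grip_width: 0.293
time: 5.6
position: [0.5472, -0.0491, 0.1465]
tool_rot: [0.062, -3.138, 0.002]
ft_force: [-0.0, -0.1, -1.3]
grip_width: 0.293
time: 5.9
position: [0.5486, -0.044, 0.1478]
tool_rot: [0.072, -3.14, -0.001]
ft_force: [0.2, 0.1, -1.5]
grip_width: 0.294
t 5.9 pos [ 0.5486 -0.044   0.1478] shift [-0.4 -1.5 37.8] turn [ 0.001 -0.001  0.003] F [ 0.2  0.1 -1.5] g 0.294
```

View pics/hov.png

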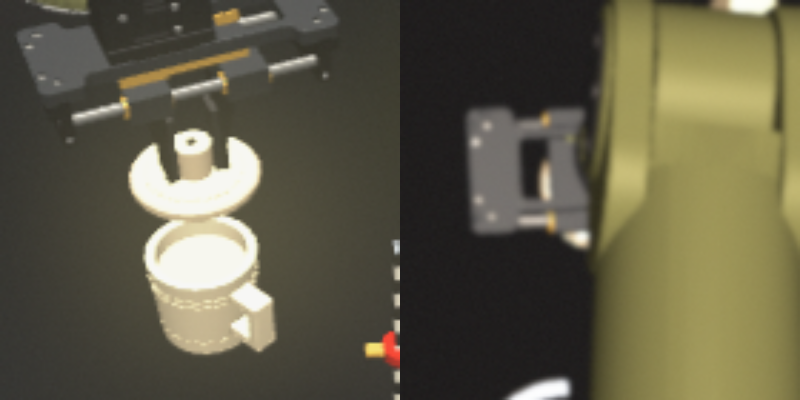

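The hover view shows the lid held level above the cup: mark at crop (192,141), rim ellipse from x=145 to 258 centred at about (201,253). The arm blocks the top view, so I'll compare the mark with the rim centre in the scene view.

```bash
python3 - <<'E'
from h import *
np.set_printoptions(precision=4,suppress=True)
s=img("scene"); g=s.sum(2)
z=ctrl.get_state()["position"][2]
sub=(765-g)[214:225,251:264].astype(float); sub=np.clip(sub-250,0,None); v,u=np.mgrid[214:225,251:264]
print((g[214:225,251:264]//3))
E=(u*sub).sum()/sub.sum(),(v*sub).sum()/sub.sum()
print(E); 
for m in(E,(257.2,219.4)): print("mark",plane("scene",m,z+.0205))
# rim from scene: lateral extents give centre line; outer rim widest row
m=s.min(2)>100
for r in range(246,268,3): 
    c=np.where(m[r,235:300])[0]+235; print(r,c.min(),c.max(),end=' | ')
print()
# predicted rim ellipse extents for candidate centres
def proj(p):
    T=np.linalg.inv(P["scene"]["pose"]); c=P["scene"]["K"]@(T[:3,:3]@p+T[:3,3]); return c[:2]/c[2]
a=np.linspace(0,6.283,200)
for c in((.549,-.0455),(.5514,-.0481)):
    q=np.array([proj(np.array([c[0]+.04*np.cos(k),c[1]+.04*np.sin(k),.072])) for k in a]); print(c,q.min(0),q.max(0))
c=[x for x in np.where(g[240:300,262]>400)[0]+240]; print(c[0],g[240:275,262]//3)
E
```

```text
[[ 71  71  70  71  71  71  71  70  71  71  69  71  70]
 [ 70  71  71 109 168 185 185 146 121  91  70  72  70]
 [ 70 161 240 244 244 244 244 244 244 244 224 123  71]
 [238 244 245 245 245 245 245 245 245 245 245 225 124]
 [240 245 245 245 233 178 196 242 245 245 245 245 200]
 [240 245 245 241 177  93  94 221 243 245 245 245 215]
 [240 245 245 245 211 129 178 241 245 245 245 245 207]
 [240 245 245 245 245 244 244 245 245 245 245 237 165]
 [239 245 245 245 245 245 245 245 245 245 238 193 129]
 [125 196 237 244 245 245 243 236 233 207 175 159 129]
 [104 155 179 188 192 192 190 185 182 175 166 158 143]]
(np.float64(257.212678469446), np.float64(215.7508852084523))
mark [ 0.5366 -0.0421  0.1687]
mark [ 0.5475 -0.045   0.1687]
246 247 271 | 249 246 276 | 252 243 279 | 255 241 280 | 258 240 279 | 261 240 279 | 264 241 279 | 267 242 279 | 
(0.549, -0.0455) [241.5825 244.4352] [281.3468 271.3445]
(0.5514, -0.0481) [240.5946 245.4417] [280.4571 272.4789]
240 [243 245 245 244 234 181 170 195 201 202 201 201 240 244 244 244 244 244
 244 244 244 244 244 244 244 244 244 244 244 246 246 192 177 175 176]
```

```bash
python3 - <<'E'
from h import *
np.set_printoptions(precision=4,suppress=True)
print("mark",plane("scene",(256.4,219.1),.1685)); 
d=np.array([260,(0.5)*(245+270.7)])-np.array([261.0,258.4])  # observed minus predicted bbox centre for mid candidate
o=plane("scene",(261.46-1.46,257.89),.072)
for uv in((260,257.3),(260,258)): print("rim",plane("scene",uv,.072))
# calibrate pixel offset of bbox-centre vs true centre
T=np.linalg.inv(P["scene"]["pose"]); c=P["scene"]["K"]@(T[:3,:3]@np.array([.549,-.0455,.072])+T[:3,3]); print("true c px of (.549,-.0455)",c[:2]/c[2],"bbox c",261.46,257.89)
go(.549,-.0455,.1,.043)
E
```

```text
mark [ 0.5458 -0.0461  0.1685]
rim [ 0.5474 -0.0482  0.072 ]
rim [ 0.5494 -0.0488  0.072 ]
true c px of (.549,-.0455) [261.5126 257.4866] bbox c 261.46 257.89
t 6.05 pos [ 0.5487 -0.0448  0.1482] shift [-0.2 -0.7 48.2] turn [ 0.    -0.     0.002] F [-0.9  0.9 -1.9] g 0.293
```

```bash
python3 -m creep '[[[0.15,-1.4,-1.5,15,0,0,0],[0.15,-1.4,-1.5,30,0,0,0],[0.15,-1.4,-1.5,45,0,0,0],[0.15,-1.4,-1.5,54,0,0,0],[0.15,-1.4,-1.5,54,0,0,0]]]' 20;python3 -m creep '[[[0.15,0,0,0,0,0,0],[0.15,0,0,0,0,0,0],[0.15,0,0,2,0,0,0],[0.15,0,0,4,0,0,0],[0.15,0,0,4,0,0,0]]]' 20; python3 -m creep '[[[0.15,0,0,0,0,0,0],[0.15,0,0,0,0,0,0]]]' 20; python3 -c "
from h import *
go(.55,-.0463,.084,.043)
s=img('scene')
cv2.imwrite('pics/ent.png',cv2.resize(s[180:300,200:320].astype(np.uint8),(600,600))[:,:,::-1])"
```

```text
time: 6.55
position: [0.5485, -0.0476, 0.0919]
tool_rot: [0.068, -3.137, 0.0]
ft_force: [-0.4, -0.6, -1.3]
grip_width: 0.295
time: 7.05
position: [0.55, -0.0476, 0.0902]
tool_rot: [0.068, -3.141, -0.0]
ft_force: [0.0, -0.2, -1.4]
grip_width: 0.286
time: 7.25
position: [0.5502, -0.0476, 0.0904]
tool_rot: [-0.068, 3.141, 0.0]
ft_force: [0.5, 0.0, -1.6]
grip_width: 0.295
t 7.25 pos [ 0.5502 -0.0476  0.0904] shift [0.2 1.3 6.4] turn [0. 0. 0.] F [ 0.5  0.  -1.6] g 0.295
```

View pics/ent.png

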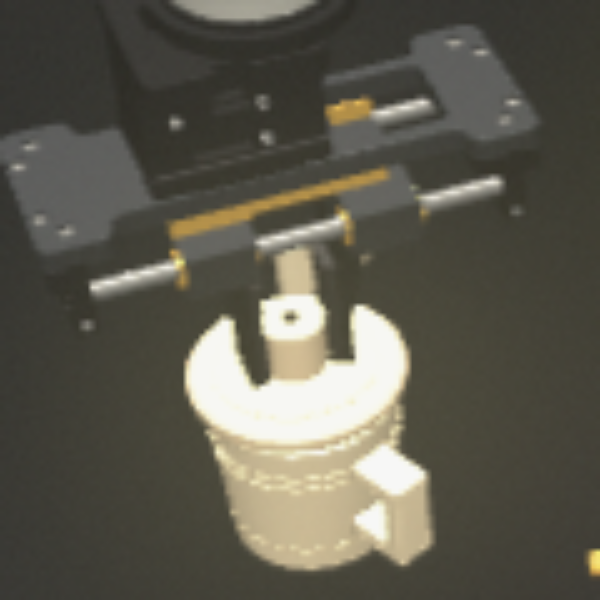

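The lid looks centred on the cup (flange x≈187–410, cup body centred on about 302). I'll lower it in small steps and watch the force.

```bash
python3 -m creep '[[[0.15,0,0.5,1,0,0,0],[0.15,0,0.5,2,0,0,0],[0.15,0,0.5,3,0,0,0],[0.15,0,0.5,3,0,0,0],[0.15,0,0.5,3,0,0,0]]]' 20;python3 -m creep '[[[0.15,0,0,1,0,0,0],[0.15,0,0,2,0,0,0],[0.15,0,0,2,0,0,0],[0.15,0,0,2,0,0,0]]]' 20; python3 -m creep '[[[0.15,0,0,0.6,0,0,0],[0.15,0,0,0.6,0,0,0],[0.15,0,0,0.6,0,0,0]]]' 20
```

```text
time: 7.8
position: [0.5501, -0.0471, 0.0872]
tool_rot: [0.068, -3.141, -0.0]
ft_force: [-0.8, 0.4, -1.8]
grip_width: 0.294
time: 8.2
position: [0.5501, -0.0471, 0.0852]
tool_rot: [0.068, -3.141, -0.0]
ft_force: [-0.7, 0.1, -0.8]
grip_width: 0.289
time: 8.5
position: [0.5503, -0.0471, 0.0849]
tool_rot: [-0.068, 3.141, 0.0]
ft_force: [0.1, -0.0, 1.2]
grip_width: 0.295
```

Contact came at TCP z = 0.085 against an expected 0.0843, so the flange is on the rim. Releasing now.

```bash
python3 -m creep '[[[0.31,0,0,0,0,0,0],[0.34,0,0,0,0,0,0],[0.4,0,0,0,0,0,0],[0.5,0,0,0,0,0,0],[0.6,0,0,0,0,0,0]]]' 20;python3 -m creep '[[[0.7,0,0,-1,0,0,0],[0.7,0,0,-10,0,0,0],[0.7,0,0,-40,0,0,0],[0.7,0,0,-70,0,0,0],[0.7,0,0,-100,0,0,0]]]'; python3 -c "
from h import *
go(.5193,-.2622,.185,.043)"
```

```text
time: 9.0
position: [0.5502, -0.0471, 0.0847]
tool_rot: [-0.068, 3.141, 0.0]
ft_force: [0.1, -0.6, -0.6]
grip_width: 0.498
time: 9.5
position: [0.5501, -0.0472, 0.1865]
tool_rot: [-0.068, 3.14, 0.0]
ft_force: [0.1, 0.2, -0.8]
grip_width: 0.699
t 9.5 pos [ 0.5501 -0.0472  0.1865] shift [  40.  -213.4    1.5] turn [-0.  0.  0.] F [ 0.1  0.2 -0.8] g 0.699
```

```bash
python3 -m creep '[[[0.6,8,-40,0,0,0,0],[0.6,16,-85,0,0,0,0],[0.6,24,-130,0,0,0,0],[0.6,34,-175,0,0,0,0],[0.6,40,-205,0,0,0,0]]]';python3 -m creep '[[[0.6,0,-8,0,0,0,0],[0.6,0,-8,20,0,0,0],[0.6,0,-8,60,0,0,0],[0.6,0,-8,90,0,0,0],[0.6,0,-8,90,0,0,0]]]';python3 -m creep '[[[0.6,0,0,0,0,0,0],[0.6,0,0,0,0,0,0]]]'; python3 - <<'E'
from h import *
np.set_printoptions(precision=4,suppress=True)
s,t=img('scene'),img('top')
m=(s[...,0]-s[...,2]>60)&(s[...,0]>120)&(s[...,1]<200); h=blob(m,win=(130,255,175,310)); print("handle scene",h[:2],plane("scene",h[0],.012),cv2.boundingRect(h[2]))
f=blob(s.min(2)>110,win=(130,295,190,345)); e=cv2.fitEllipse(f[2]); print("lens scene",e,plane("scene",e[0],.010))
go(.5195,-.2622,.05,.043)
cv2.imwrite('pics/lens.png',np.hstack([cv2.resize(s[190:350,110:310].astype(np.uint8),(400,320)),cv2.resize(t[220:340,335:485].astype(np.uint8),(400,320))])[:,:,::-1])
E
```

```text
time: 10.0
position: [0.5177, -0.2578, 0.1859]
tool_rot: [-0.062, 3.14, -0.003]
ft_force: [0.3, 0.6, 0.2]
grip_width: 0.601
time: 10.5
position: [0.5169, -0.259, 0.0909]
tool_rot: [0.07, -3.133, -0.005]
ft_force: [-0.6, 0.2, 0.1]
grip_width: 0.598
time: 10.7
position: [0.521, -0.2619, 0.0969]
tool_rot: [-0.069, 3.137, -0.002]
ft_force: [-0.3, 0.0, 0.3]
grip_width: 0.605
handle scene (array([153.3945, 286.7028]), 226.0) [ 0.4906 -0.2658  0.012 ] (146, 272, 16, 31)
lens scene ((160.09202575683594, 318.0853576660156), (33.83377456665039, 40.57072067260742), 67.113037109375) [ 0.5799 -0.2629  0.01  ]
t 10.8 pos [ 0.5208 -0.262   0.0968] shift [ 1.5 -0.1 46.8] turn [-0.001  0.003  0.001] F [-0.1 -0.6 -0. ] g 0.602
```

View pics/lens.png

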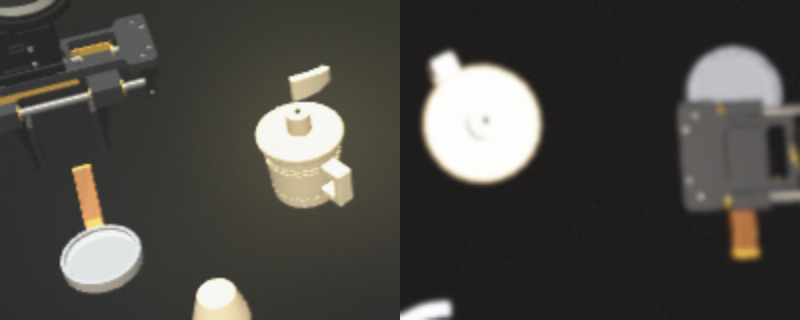

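The lid sits level on the cup, with its mark at top-view pixel (367,265). The gripper is over the handle, and the scene view agrees on the lens position to about 3 mm. Descending to grip.

```bash
python3 -m creep '[[[0.6,1.5,-1,30,0,0,0],[0.6,1.5,-1,60,0,0,0],[0.6,1.5,-1,75,0,0,0],[0.6,1.5,-1,84,0,0,0],[0.6,1.5,-1,84,0,0,0]]]';python3 -m creep '[[[0.6,0,0,0,0,0,0],[0.6,0,0,0,0,0,0],[0.6,0,0,0,0,0,0]]]'; python3 - <<'E'
from h import *
np.set_printoptions(precision=4,suppress=True)
go(.5195,-.263,.0035,.043)
t=img('top'); g=765-t.sum(2)[258:274,358:376].astype(float); print((255-g/3).astype(int)[2:13])
E
```

```text
time: 11.3
position: [0.5178, -0.2626, 0.0104]
tool_rot: [0.068, -3.14, -0.0]
ft_force: [0.4, -0.8, -0.0]
grip_width: 0.603
time: 11.6
position: [0.5187, -0.263, 0.0117]
tool_rot: [-0.068, 3.139, -0.001]
ft_force: [0.4, 0.0, -1.4]
grip_width: 0.597
t 11.6 pos [ 0.5187 -0.263   0.0117] shift [-0.8  0.   8.2] turn [-0.001  0.002  0.   ] F [ 0.4  0.  -1.4] g 0.597
[[252 252 252 252 252 252 252 252 252 252 252 252 252 252 252 252 252 252]
 [252 252 251 251 252 252 252 252 252 252 252 252 252 252 252 252 252 252]
 [252 250 248 250 252 252 252 251 250 248 250 252 252 252 252 252 252 252]
 [251 247 244 248 251 252 251 247 237 232 243 250 252 252 252 252 252 252]
 [250 243 240 248 252 252 250 239 205 194 229 248 252 252 252 252 252 252]
 [250 241 236 247 252 252 250 239 201 187 225 247 251 252 252 252 252 252]
 [250 239 230 244 251 252 251 246 232 226 239 249 252 252 252 252 252 252]
 [250 241 225 237 249 252 252 251 249 248 250 251 252 252 252 252 252 252]
 [252 245 229 229 244 251 252 252 252 252 252 252 252 252 252 252 252 252]
 [252 250 237 223 232 245 250 251 252 252 252 252 252 252 252 252 252 252]
 [252 251 246 230 220 231 242 247 249 251 251 252 252 252 252 252 252 252]]
```

```bash
python3 -m creep '[[[0.6,-0.8,0,4,0,0,0],[0.6,-0.8,0,8,0,0,0],[0.6,-0.8,0,8,0,0,0],[0.4,-0.8,0,8,0,0,0],[0.1,-0.8,0,8,0,0,0]]]' 35;python3 -m creep '[[[0.1,0,0,0,0,0,0],[0.1,0,0,0,0,0,0],[0.1,0,0,0,0,0,0],[0.1,0,0,0,0,0,0],[0.1,0,0,0,0,0,0]]]' 35; python3 -c "
from h import *
print('mark',plane('top',(366.65,264.5),.105))
go(.5195,-.263,.03,.043)"
```

```text
time: 12.15
position: [0.5187, -0.2627, 0.0026]
tool_rot: [0.068, -3.141, -0.0]
ft_force: [-0.5, -0.1, 1.4]
grip_width: 0.495
time: 12.65
position: [0.5188, -0.2627, 0.0027]
tool_rot: [-0.068, 3.141, 0.0]
ft_force: [0.9, 0.9, 0.4]
grip_width: 0.199
mark [ 0.55070558 -0.04701631  0.105     ]
t 12.65 pos [ 0.5188 -0.2627  0.0027] shift [ -0.7  -0.3 -27.3] turn [0. 0. 0.] F [0.9 0.9 0.4] g 0.199
```

```bash
python3 -m creep '[[[0.1,0,0,-4,0,0,0],[0.1,0,0,-12,0,0,0],[0.1,0,0,-25,0,0,0],[0.1,0,0,-45,0,0,0],[0.1,0,0,-65,0,0,0]]]' 35;python3 -m creep '[[[0.1,0,0,-30,0,0,0],[0.1,0,0,-60,0,0,0],[0.1,0,0,-85,0,0,0],[0.1,0,0,-100,0,0,0],[0.1,0,0,-100,0,0,0]]]' 35; python3 -m creep '[[[0.1,0,0,0,0,0,0],[0.1,0,0,0,0,0,0]]]' 35;python3 - <<'E'
from h import *
go(.489,-.0496,.172,.043)
s,t=img('scene'),img('top')
cv2.imwrite('pics/lift.png',np.hstack([cv2.resize(s[170:350,90:310].astype(np.uint8),(400,327)),cv2.resize(t[190:340,360:540].astype(np.uint8),(400,333))[:327]])[:,:,::-1])
E
```

```text
time: 13.15
position: [0.5188, -0.2628, 0.0693]
tool_rot: [-0.068, 3.14, -0.0]
ft_force: [-0.1, -0.2, -1.0]
grip_width: 0.205
time: 13.65
position: [0.5201, -0.2635, 0.1706]
tool_rot: [-0.068, 3.136, -0.002]
ft_force: [-0.7, 0.1, -0.9]
grip_width: 0.204
time: 13.85
position: [0.5178, -0.2622, 0.1661]
tool_rot: [0.068, -3.138, -0.002]
ft_force: [-0.7, 0.4, -0.4]
grip_width: 0.201
t 13.85 pos [ 0.5178 -0.2622  0.1661] shift [ 19.6 213.6  -5.7] turn [ 0.001 -0.003  0.   ] F [-0.7  0.4 -0.4] g 0.201
```

View pics/lift.png

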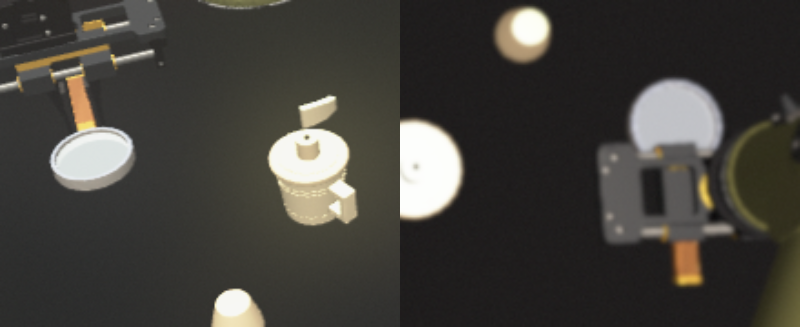

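The lens (crop left (92,158)) is held level and the lid is still seated. I'll move it across at the same height.

```bash
python3 -m creep '[[[0.1,2,20,-5,0,0,0],[0.1,5,50,-5,0,0,0],[0.1,8,85,-5,0,0,0],[0.1,11,120,-5,0,0,0],[0.1,14,150,-5,0,0,0]]]' 35;python3 -m creep '[[[0.1,3,25,0,0,0,0],[0.1,5,45,0,0,0,0],[0.1,6,57,0,0,0,0],[0.1,6,63,0,0,0,0],[0.1,6,63,0,0,0,0]]]' 35; python3 -m creep '[[[0.1,0,0,0,0,0,0],[0.1,0,0,0,0,0,0],[0.1,0,0,0,0,0,0],[0.1,0,0,0,0,0,0],[0.1,0,0,0,0,0,0]]]' 35;python3 - <<'E'
from h import *
go(.489,-.0496,.1677,.043)
s,t=img('scene'),img('top')
cv2.imwrite('pics/over.png',np.hstack([cv2.resize(s[150:330,200:400].astype(np.uint8),(400,360)),cv2.resize(t[120:336,250:490].astype(np.uint8),(400,360))])[:,:,::-1])
E
```

```text
time: 14.45
position: [0.4975, -0.1114, 0.1718]
tool_rot: [0.069, -3.139, -0.001]
ft_force: [-0.4, -0.0, -0.1]
grip_width: 0.205
time: 14.95
position: [0.4895, -0.0506, 0.1724]
tool_rot: [0.069, -3.14, 0.0]
ft_force: [-0.5, 0.2, -1.5]
grip_width: 0.201
time: 15.45
position: [0.4896, -0.051, 0.1727]
tool_rot: [-0.067, 3.141, -0.0]
ft_force: [-0.6, -0.2, 0.3]
grip_width: 0.198
t 15.45 pos [ 0.4896 -0.051   0.1727] shift [0.5 1.5 5. ] turn [-0.  0. -0.] F [-0.6 -0.2  0.3] g 0.198
```

View pics/over.png

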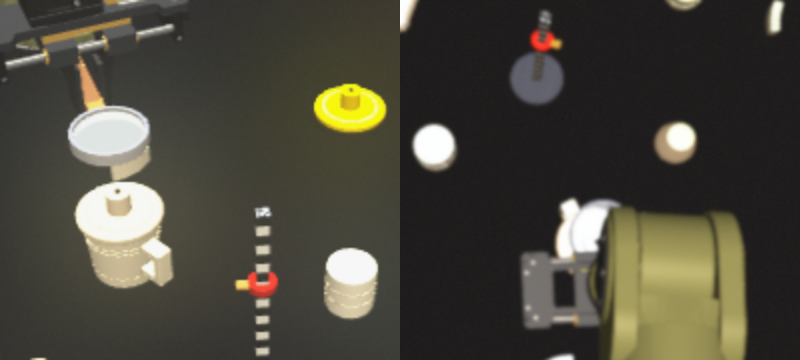

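The lens hangs level over the lid, glass at crop (110,130) and mark at (118,190), with nothing disturbed. I'll make the last small correction and measure the lens centre and mark in the scene view.

```bash
python3 -m creep '[[[0.1,0.3,1,-0,0,0,0],[0.1,0.5,1.5,2,0,0,0],[0.1,0.5,1.5,5,0,0,0],[0.1,0.5,1.5,5,0,0,0],[0.1,0.5,1.5,5,0,0,0]]]' 35;python3 -m creep '[[[0.1,0,0,0,0,0,0],[0.1,0,0,0,0,0,0],[0.1,0,0,0,0,0,0],[0.1,0,0,0,0,0,0],[0.1,0,0,0,0,0,0]]]' 35;python3 - <<'E'
from h import *
np.set_printoptions(precision=4,suppress=True)
go(.489,-.0496,.1677,.043)
s=img('scene'); g=s.sum(2)
hsv=(s.max(2)-s.min(2)<30)&(s[...,2]>=s[...,0]-3)&(s.min(2)>95)
f=blob(hsv,win=(228,195,285,240)); print(f[:2],cv2.boundingRect(f[2]))
e=cv2.fitEllipse(cv2.convexHull(f[2])); print(e,"lens xy",plane("scene",e[0],.172))
T=np.linalg.inv(P["scene"]["pose"])
q=np.array([[.0380*np.cos(a)+.5505,.038*np.sin(a)-.047,z] for a in np.linspace(0,6.28,100) for z in(.165,.179)])
c=(P["scene"]["K"]@(T[:3,:3]@q.T+T[:3,3:])).T; c=c[:,:2]/c[:,2:]; print("predicted bbox",c.min(0),c.max(0))
w=np.clip(200-g[240:252,250:268]/3,0,None)*1.; 
x,y=np.mgrid[0:12,0:18]; print((g[238:252,252:266]//3))
cv2.imwrite('pics/fin.png',cv2.resize(s[180:320,200:360].astype(np.uint8),(640,560),interpolation=cv2.INTER_CUBIC)[:,:,::-1])
E
```

```text
time: 16.05
position: [0.4888, -0.0493, 0.1675]
tool_rot: [0.068, -3.141, -0.0]
ft_force: [0.1, -0.3, -1.6]
grip_width: 0.201
time: 16.55
position: [0.489, -0.0493, 0.1677]
tool_rot: [-0.068, 3.141, 0.0]
ft_force: [0.4, -0.2, -1.9]
grip_width: 0.206
t 16.55 pos [ 0.489  -0.0493  0.1677] shift [ 0.  -0.3  0. ] turn [0. 0. 0.] F [ 0.4 -0.2 -1.9] g 0.206
(array([255.1195, 217.5413]), 651.5) (235, 204, 41, 25)
((255.0891571044922, 216.33950805664062), (24.36546516418457, 40.9379997253418), 83.12689971923828) lens xy [ 0.5411 -0.0471  0.172 ]
predicted bbox [235.6955 204.181 ] [276.8131 235.0048]
[[ 72  73  74  97 153 182 188 187 186 185 185 148 101  79]
 [ 73  72  73  75 148 182 187 186 150 129 102  80  76  74]
 [ 72  72  74  73 114 129 129 103  80  78  75  73  72  73]
 [ 73  74 112 172 188 225 243 245 245 245 245 245 245 239]
 [189 241 245 245 245 245 245 245 245 245 245 245 245 245]
 [245 245 245 245 245 245 245 245 245 245 245 245 245 245]
 [245 245 245 245 245 234 182 200 243 245 245 245 245 245]
 [245 245 245 245 242 182  94  97 221 244 245 245 245 245]
 [245 245 245 245 245 214 131 172 242 245 245 245 243 245]
 [243 244 245 245 245 245 245 245 245 245 245 243 211 231]
 [224 234 245 245 245 245 245 245 245 245 240 203 159 230]
 [230 179 204 238 242 245 245 244 238 211 181 168 156 208]
 [237 189 168 183 188 194 196 193 188 179 173 166 157 206]
 [237 188 165 173 178 181 183 183 182 178 175 168 157 207]]
```

View pics/fin.png

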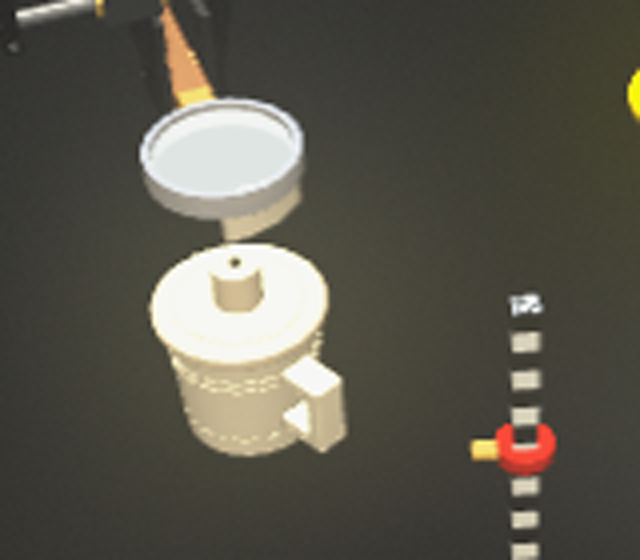

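In this picture the frame spans x 235–276 and y 204.5–234.8. The prediction for a lens centred on the mark at z = 0.172 is 235.7–276.8 and 204.2–235.0, so they match within 1 px. The lid is seated and the arm is steady, so I'll hand in.

```bash
python3 -c "
from h import *
print('mark scene',plane('scene',(258.5,245.1),.105))
print(np.abs(ctrl.get_state()['qd']).max())
ctrl.close_job()"
```

```text
mark scene [ 0.54758987 -0.0483457   0.105     ]
0.0025898726669585665
the job is handed in; nothing more can be done
```

I seated the lid on the cup and let go of it. I then picked up the lens by its handle and handed in at about 16.6 s while still holding it over the turning mark. `close_job` gives no verdict, so these are my own last checks:

- **Lid:** it met the cup at TCP z 0.085, against 0.0843 expected for a seated lid. It looked level in every later picture.
- **Lens position:** the frame's outline in the scene view matched, to within about 1 px, the one predicted for a glass centred at (0.5505, -0.047, 0.172). The arm was still, with joint speeds below 0.003 rad/s.
- **Other finds:** the cup and the neighbouring pieces looked undisturbed in the pictures, but I did not re-measure them at the end.

Some checks disagreed:

- **Mark position:** the two cameras differ by about 3 mm, (0.5507, -0.0470) from the top view and (0.5476, -0.0483) from the scene view. The 12 mm limit covers that.
- **Ring height:** my first red mask caught only part of the ring and gave 0.163. The corrected readings were 0.170 to 0.172, and I used 0.172.
- **Lens ellipse fit:** the final automatic fit was about 9 mm off in x because its mask missed the darker lower rim. I relied on the outline comparison instead.

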